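# Fit the cross-bar to a pair of laboratory stands

### The job

Take the longest of the three support rods from the wooden rack and slide it gently through the holes of both boss heads on the two stands, first one and then the other, so that it bridges the two stands and sticks out at least 20 mm past each boss head. Finish still gripping the rod in place, the gripper not touching the stands, so that a colleague can tighten the thumbscrews; leave the other rods and everything else on the bench where they are.

Things in the scene. Friction and masses are not known exactly. Their poses are not given: they have to be found in the camera images.
- rod_long: longest support rod: plain aluminium, 12 mm thick, 360 long, round ends, about 110 g, level in any one of the rack's three notches, axis 45 above the bench, ends overhanging the rack. Origin: middle of its axis; own x along the rod. Must be gripped well off its middle, outside the rack's boards: about 260 mm from grip to leading tip lets it reach through both boss heads with the gripper clear
- rod_end_1 (a point): the tip of the longest rod at +180 mm along its x, on the axis
- rod_end_2 (a point): the tip of the longest rod at -180 mm along its x, on the axis
- rack: wooden rack, fixed to the bench: base board 190 (x) x 102 (y) x 12 high with two upright notched boards (12 thick, top at 50 mm) at y = -45 and +45 of its frame; rods lie along its y in notches 16 wide and 11 deep at x = -65, 0 and +65. Origin: centre of its underside, z up.
- rod_medium: a bystander, to be left: support rod 12 mm in diameter, 250 mm long, in another notch of the rack; origin its middle, x along the rod
- rod_short: a bystander, to be left: support rod 12 mm in diameter, 180 mm long, in another notch of the rack; origin its middle, x along the rod
- stand_a: stand nearer the rack (robot's left), fixed: base 150 (x) x 90 (y) x 18, upright 12 thick at x=+34, top at 298. Boss head: 34x26x34 bushing block (centre x=0, z=170) with a 16 mm through hole along the stand's y; behind it a clamping block to x=51, both 26 wide in y; thumbscrews stick out 26 more in front (-x) and behind, 15 wide, 28 high. Origin: centre of base underside, z up
- stand_b: the same kind of stand as stand_a, parallel to it and 110 to 150 mm (varies) away from it to its -y side (the robot's right); its hole is exactly in line with that of stand_a
- bore_a (a point): middle of the hole in the boss head of stand_a, on the hole's axis, 13 mm from either face, 170 mm above the bench; axis along y of stand_a
- bore_b (a point): middle of the hole in the boss head of stand_b, likewise; the line from bore_a to bore_b is the line of the cross-bar
- beaker: bystander: glass beaker, 68 in diameter, 90 high, upright, origin under its centre
- mass_disc: bystander: brass disc weight, 38 in diameter, 10 high, lying flat between rack and stands, origin under its centre
- hook_mass: bystander: brass mass, 36 in diameter, 60 high, upright, origin under its centre
- wash_bottle: bystander: white plastic bottle, 60 in diameter, 160 high, upright, origin under its centre
- petri_dish: bystander: clear petri dish, 94 in diameter, 15 high, origin under its centre
- clamp: bystander: extension clamp lying flat, about 260 x 80 x 32 high, from 90 behind its origin to 175 ahead of it along its x
- slide_box: bystander: wooden slide box 85 x 160 x 35 high, origin under its centre
Mind the look-alikes: they are no part of the job. Of the things shaped like the rack, the wooden one is meant.

How it is judged:
By the outcome, as a careful person would: the job done as asked, in the order asked, and still so for the second after the job is handed in, while the arm keeps its last pose, push and grip.
It also fails if it takes over 48 s, if anything falls off the work surface, if the arm or the gripper's body presses on something with over 40 N, if the wrist force passes 120 N, or if a joint passes its speed limit or range.

### The arm

A 6-joint arm with a two-finger parallel gripper is mounted at the origin on the work surface. World frame = base frame: x ahead of the robot, y to its left, z up, the work surface at z = 0. Lengths are in m, angles in degrees, forces in N, time in s.
With the tool pointing down it reaches from about 0.325 to 0.85 m from the base axis. Payload 15.5 kg.
Tool frame: the origin (TCP) lies at the very end of the fingers, on their centre line; the grasp point (between the pads) lies ctrl.grip_point_offset behind it (ctrl.grip_point_offset is the distance from the TCP to the grasp point, in m); z points along the fingers, y is the line along which they close (so a half turn about z gives the same grasp; the last joint's range is limited). The gripper opens to 91 mm and grips with 3 to 60 N. Pads are 32 mm wide; open, the fingers measure 118 mm over their backs; the gripper's body (76 mm by 178 mm) begins 60 mm behind the grasp point.
Start: joints at [-73.482, 28.281, 77.091, -0, 74.628, -5.472], TCP at [0.234, -0.58, 0.214] pointing down, gripper open.
Joint ranges: [-166.48, 166.48], [-47.26, 123.95], [12.59, 153.08], [-70.14, 250.14], [6.76, 159.57], [-176.63, 176.63]. Speed limits (degrees/s): [108.29, 108.29, 147.25, 172.46, 172.46, 172.46].

### API

Orientations are given as a 3x3 rotation matrix whose columns are the frame's x, y, z axes.
In Python, from plant import ctrl gives the robot as it stands. The module is installed in compiled form; this text tells all that it offers.
- The arm moves only by the shell command python3 -m handwheel 'ROWS' [FORCE]. ROWS is JSON, a list of rows, each a list of 5 numbers: the finger opening in m, from 0 to 0.0912, then the shift along the tool's x, y, z in m, then the turn about the tool's z in units of 6 degrees (1.0 is 6 degrees). A call has 1 to 10 rows; each row shifts and turns the commanded pose from where the row before left it, along the tool's axes as they then stand; what a row does not reach is not made up. A row lasts 1/10 s, in which the tool goes at most 50 mm and 8.59 degrees, less where a joint would pass 70% of its speed; a pose out of reach is approached as far as the arm can. A call with a gripper value outside its range is refused whole. The fingers move at their own pace and stop on an object; FORCE is the grip in N (left out, the last holds). Time passes only in rows, so rows that do not move let the fingers close. It gives the time, the measured TCP pose, the force, the opening and the grip force at its end, in the units of the state.
- ctrl.sense(): the state, without advancing time (a new reading comes with each control period).
- ctrl.grab_frame(name): name is "scene" or "top" or "wrist"; returns the picture (480x640x3 uint8, red, green, blue); there is no depth.
- ctrl.camera_params(name): a dict with "fov_y" (degrees; the focal length in pixels is half the picture's height over the tangent of half this angle, whatever the lens; pixels are square), "cx", "cy" (the principal point, pixels), "eye" and "rotation" of the camera in the world. Camera axes: x right, y down, z forward; pixel columns grow to the right and rows downward; lengths in m; the calibration is good to about 2 mm. A picture is of the moment at which its call begins: read the wrist's pose just before it. camera_params takes no time and is no camera call; for the wrist camera it gives the pose at the moment of the call.
- ctrl.sign_off(): hands the job in; it is judged then, once.
The state is a dict: "time_s": time; "joints": joint angles; "dq": joint speeds; "joint_torque": joint torques, N m; "tool_pos": TCP position; "orientation": TCP orientation; "force": force on the tool from outside, world axes, zero at the start; "wrist_torque": the same for the moment, N m; "opening": opening from 0.0 (shut) to 1.0 (fully open); "gripper_force": force on a finger pad.
Only numpy, scipy, OpenCV 4.12 (cv2) and the standard library are available. Lean on these libraries where they do the work, as an engineer would, in place of code of your own. Each camera call takes 0.05 s, during which the arm holds its last target. There are 200 camera calls.

## Working session

There is one attempt and no reset: what is moved stays moved. The work goes in short steps, Python scripts to look and compute and a shell command to move; the robot and the scene stay as the last step left them, time stands still between calls to the robot, and variables do not carry over. Pictures are saved under pics/ and viewed, at most 12 in all, crops included, and the job is handed in when it is done.

```bash
mkdir -p pics; ls; python3 - <<'E'
from plant import ctrl
import cv2
for n in("scene","top"):
    cv2.imwrite(f"pics/{n}0.png",ctrl.grab_frame(n)[:,:,::-1]); print(n,ctrl.camera_params(n))
s=ctrl.sense();print(s['orientation'],s['tool_pos'],ctrl.grip_point_offset,s['time_s'])
E
```

```text
pics
scene {'fov_y': 52.10349287923691, 'cx': 311.25856237229175, 'cy': 238.10208210397408, 'eye': array([1.40231391, 0.348185  , 0.71917165]), 'rotation': array([[-0.33185102,  0.50000683, -0.79991754],
       [ 0.94333045,  0.17445708, -0.2822984 ],
       [-0.00159985, -0.84826759, -0.52956543]])}
top {'fov_y': 44.9767048800266, 'cx': 326.1053998376835, 'cy': 251.5081287684291, 'eye': array([0.29592663, 0.01704528, 1.60884565]), 'rotation': array([[-1.02973902e-03, -9.93150686e-01,  1.16836013e-01],
       [-9.99999373e-01,  1.07397172e-03,  3.15633661e-04],
       [-4.38950361e-04, -1.16835615e-01, -9.93151170e-01]])}
[[ 9.27243257e-01  3.74459413e-01 -3.01191244e-04]
 [ 3.74459522e-01 -9.27242722e-01  1.00047360e-03]
 [ 9.53593680e-05 -1.04046633e-03 -9.99999454e-01]] [ 0.23394145 -0.57921611  0.21341667] 0.0188 0.1
```

View pics/top0.png

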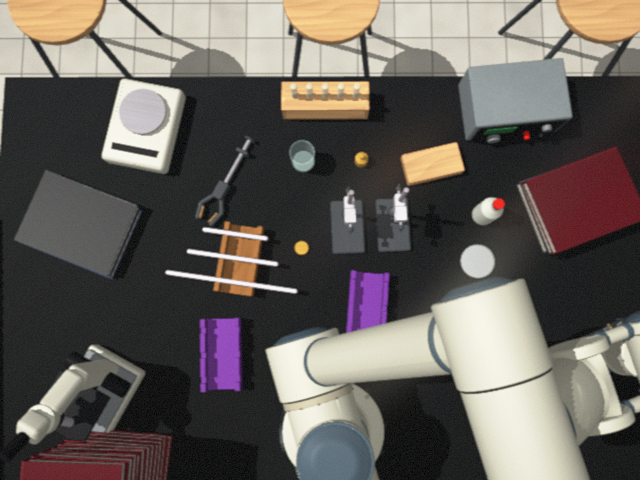

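View pics/scene0.png

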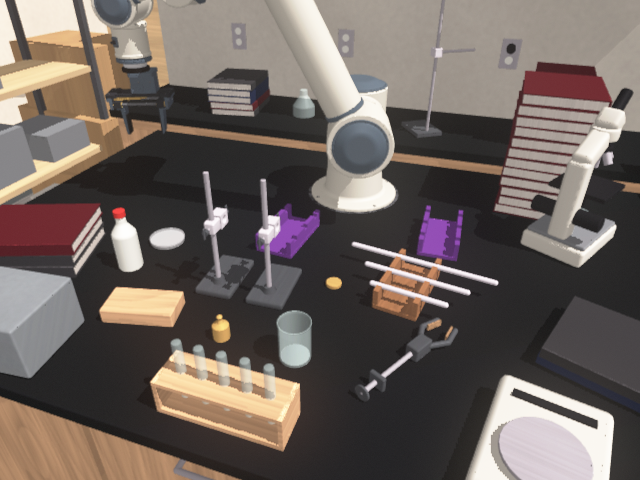

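Candidates for the rack in the top view are the wooden one at (240,260) and the purple ones at (220,355) and (368,300). The wooden one is meant, as the task says. The rods on it are (204,230)-(267,238), (188,251)-(277,264) and (167,272)-(296,291). The last is clearly the longest. The stands are at (348,225) and (393,225).

```bash
cat > h.py <<'E'
import numpy as np, cv2
def K(p): f=240/np.tan(np.radians(p['fov_y']/2)); return f
def ray(p,u,v):
    f=K(p); d=np.array([(u-p['cx'])/f,(v-p['cy'])/f,1.]); return p['eye'],p['rotation']@d
def onz(p,u,v,z):
    e,d=ray(p,u,v); return e+d*(z-e[2])/d[2]
def proj(p,X):
    c=p['rotation'].T@(np.asarray(X)-p['eye']); f=K(p); return f*c[:2]/c[2]+[p['cx'],p['cy']]
def tri(rs):
    A=0;b=0
    for e,d in rs:
        d=d/np.linalg.norm(d);M=np.eye(3)-np.outer(d,d);A=A+M;b=b+M@e
    return np.linalg.solve(A,b)
E
python3 - <<'E'
from plant import ctrl
import cv2,numpy as np
from h import *
im=cv2.imread('pics/top0.png');p=ctrl.camera_params('top')
g=im.min(axis=2);m=((g>150)*255).astype(np.uint8);m[:, :160]=0;m[:, 310:]=0;m[:215]=0;m[305:]=0
for c in cv2.findContours(m,0,2)[0]:
    if len(c)<5: continue
    pts=c[:,0,:].astype(float);mu=pts.mean(0);u=np.linalg.svd(pts-mu)[2][0];t=(pts-mu)@u
    a,b=mu+u*t.min(),mu+u*t.max();A,B=onz(p,*a,.045),onz(p,*b,.045)
    print(a,b,A.round(4),B.round(4),np.linalg.norm(A-B).round(4),'ang',np.degrees(np.arctan2(*(B-A)[[1,0]])).round(2))
for uv in [(332,202),(363,200),(365,252),(333,253),(376,200),(410,199),(410,249),(379,251)]: print(uv,onz(p,*uv,.018).round(4))
for uv in [(349,190),(349,215),(400,188),(400,212)]: print(uv,onz(p,*uv,.187).round(4))
c=im[180:310,155:425];cv2.imwrite('pics/crop1.png',cv2.resize(c,None,fx=2.9,fy=2.9,interpolation=cv2.INTER_CUBIC))
E
```

```text
[165.05487094 271.62525272] [296.02890004 290.80262393] [0.4256 0.4533 0.045 ] [0.3734 0.0987 0.045 ] 0.3584 ang -98.37
[186.91478307 250.58612089] [277.04503026 263.69028249] [0.4828 0.3957 0.045 ] [0.4468 0.1505 0.045 ] 0.2478 ang -98.36
[201.99976069 229.00173743] [267.00611884 237.95557623] [0.5421 0.3561 0.045 ] [0.5172 0.1785 0.045 ] 0.1794 ang -97.97
(332, 202) [0.6222 0.001  0.018 ]
(363, 200) [ 0.6278 -0.0856  0.018 ]
(365, 252) [ 0.4816 -0.0899  0.018 ]
(333, 253) [ 0.4789 -0.0015  0.018 ]
(376, 200) [ 0.6277 -0.1219  0.018 ]
(410, 199) [ 0.6305 -0.2169  0.018 ]
(410, 249) [ 0.4898 -0.2144  0.018 ]
(379, 251) [ 0.4843 -0.1286  0.018 ]
(349, 190) [ 0.618  -0.0399  0.187 ]
(349, 215) [ 0.5546 -0.0396  0.187 ]
(400, 188) [ 0.623  -0.1675  0.187 ]
(400, 212) [ 0.562  -0.1665  0.187 ]
```

View pics/crop1.png

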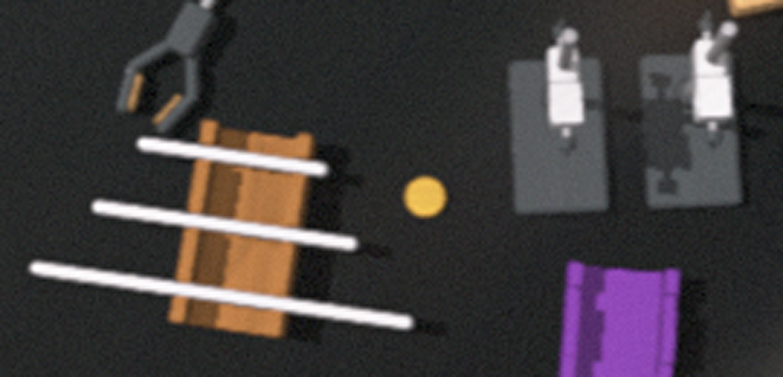

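The crop shows the longest rod nearest the robot, from (35,268) to (410,322) in crop pixels. Measured lengths are 358, 248 and 179 mm, which match 360, 250 and 180. Next I rise and turn the tool across the rod direction.

```bash
python3 -m handwheel '[[0.05,0,0,-0.03,-1.4],[0.05,0,0,-0.03,-1.4],[0.05,0,0,-0.03,-1.4],[0.05,0,0,-0.03,-1.4],[0.05,0,0,-0.03,-1.4],[0.05,0,0,-0.03,-1.4],[0.05,0,0,-0.03,-1.4]]'
python3 - <<'E'
from plant import ctrl
s=ctrl.sense();R=s['orientation'];p=ctrl.camera_params('wrist');print(s['time_s'],s['tool_pos'],R.round(4),'cam in tool',R.T@(p['eye']-s['tool_pos']),(R.T@p['rotation']).round(3),p['fov_y'],p['cx'],p['cy'])
E
```

```text
time_s: 0.8
tool_pos: [0.234, -0.5792, 0.4249]
orientation: [[0.154, 0.988, -0.0], [0.988, -0.154, 0.001], [0.001, -0.0, -1.0]]
force: [-0.1, -0.6, 0.4]
opening: 0.549
gripper_force: 0.0
0.8 [ 0.23395673 -0.57918943  0.42486147] [[ 1.540e-01  9.881e-01 -2.000e-04]
 [ 9.881e-01 -1.540e-01  7.000e-04]
 [ 6.000e-04 -3.000e-04 -1.000e+00]] cam in tool [ 0.07584973 -0.0011537  -0.17039704] [[-0.    -0.964 -0.268]
 [ 1.    -0.    -0.   ]
 [ 0.    -0.268  0.964]] 61.51673522068914 320.4961893103073 240.79936922779865
```

```bash
python3 -m handwheel '[[0.05,0.04,0.016,0,0],[0.05,0.04,0.016,0,0],[0.05,0.04,0.016,0,0],[0.05,0.04,0.016,0,0],[0.05,0.04,0.016,0,0],[0.05,0.04,0.016,0,0],[0.05,0.04,0.016,0,0],[0.05,0.04,0.016,0,0]]' && python3 -m handwheel '[[0.05,0.04,0.016,0,0],[0.05,0.04,0.016,0,0],[0.05,0.04,0.016,0,0],[0.05,0.04,0.016,0,0],[0.05,0.04,0.016,0,0],[0.05,0.04,0.016,0,0],[0.05,0,0,0,0],[0.05,0,0,0,0]]'
cat > snap.py <<'E'
import sys,pickle,cv2
from plant import ctrl
n=sys.argv[1];s=ctrl.sense();p=ctrl.camera_params('wrist');im=ctrl.grab_frame('wrist')
cv2.imwrite(f'pics/{n}.png',im[:,:,::-1]);pickle.dump((p,s),open(f'{n}.pkl','wb'));print(s['time_s'],s['tool_pos'],p['eye'])
E
python3 snap.py w1
```

```text
time_s: 1.6
tool_pos: [0.4121, -0.2824, 0.4238]
orientation: [[0.16, 0.987, -0.0], [0.987, -0.16, 0.0], [0.0, -0.0, -1.0]]
force: [1.0, -0.7, 1.4]
opening: 0.547
gripper_force: 0.0
time_s: 2.4
tool_pos: [0.5448, -0.062, 0.4234]
orientation: [[0.158, 0.987, -0.001], [0.987, -0.158, -0.0], [-0.0, -0.001, -1.0]]
force: [-0.5, -1.1, 0.1]
opening: 0.555
gripper_force: 0.0
2.4 [ 0.54480359 -0.06195177  0.42341658] [0.55587028 0.01315741 0.59379986]
```

View pics/w1.png

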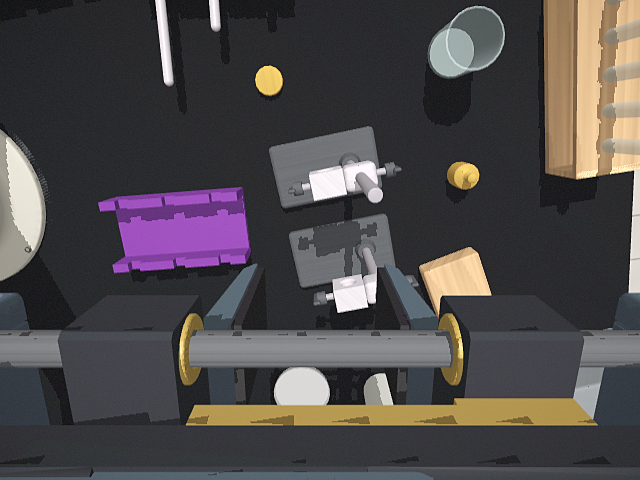

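The wrist view shows boss heads A at about (327,185) and B at about (350,293). The rod tips are top left, with the longest rod's leading tip at (168,84). I'll enlarge the bosses to get their edges.

```bash
python3 - <<'E'
import cv2
im=cv2.imread('pics/w1.png')
a=cv2.resize(im[155:215,285:405],None,fx=6.5,fy=5,interpolation=cv2.INTER_CUBIC);b=cv2.resize(im[262:322,305:425],None,fx=6.5,fy=5,interpolation=cv2.INTER_CUBIC)
cv2.imwrite('pics/crop2.png',cv2.vconcat([a,b]))
E
```

```text
(no output)
```

View pics/crop2.png

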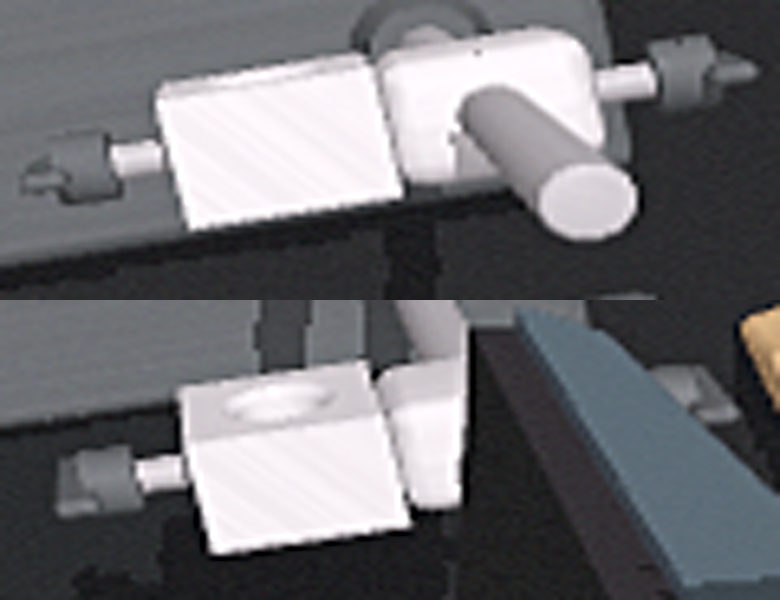

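The crop shows both bushing blocks' top faces with clear corners, and the hole of B at about (282,402).

```bash
cat > boss.py <<'E'
import pickle,numpy as np
from h import *
p,s=pickle.load(open('w1.pkl','rb'))
cor={'A':[(160,98),(370,60),(402,195),(190,230)],'B':[(192,440),(385,412),(411,527),(212,553)]}
C={}
for k,q in cor.items():
    P=[]
    for x,y in q:
        u=285+(x+.5)/6.5-.5+(20 if k=='B' else 0); v=(155+(y+.5)/5-.5) if k=='A' else 262+(y-300+.5)/5-.5
        P.append(onz(p,u,v,.187)[:2])
    P=np.array(P);C[k]=P.mean(0)
    print(k,P.round(4).tolist(),'c',C[k].round(4),'len',[np.linalg.norm(P[i]-P[(i+1)%4]).round(4) for i in range(4)],
     'xdir',[np.degrees(np.arctan2(*(P[j]-P[i])[::-1])).round(2) for i,j in((0,1),(3,2))])
d=C['B']-C['A'];print('dist',np.linalg.norm(d),'ang',np.degrees(np.arctan2(d[1],d[0])))
u=305+282.5/6.5-.5;v=262+102.5/5-.5
print('hole B +y face at z.17',onz(p,u,v,.17))
E
python3 boss.py
python3 - <<'E'
# rod tips in w1
import sys;sys.argv=['x']
import cv2,pickle,numpy as np
from h import *
p,s=pickle.load(open('w1.pkl','rb'))
im=cv2.imread('pics/w1.png');m=((im.min(2)>150)*255).astype(np.uint8);m[100:]=0;m[:,250:]=0;m[:,:120]=0
for c in cv2.findContours(m,0,2)[0]:
    if len(c)<10: continue
    print(cv2.boundingRect(c)); ys=[5,70] 
    for y in ys:
        x=np.where(m[y]>0)[0]; 
        if len(x): x=x[x<200]; print(onz(p,x.mean(),y,.045))
    t=c[c[:,0,1].argmax(),0];print('tip',onz(p,*t,.045))
E
```

```text
A [[0.5373, -0.0283], [0.5703, -0.026], [0.5713, -0.0535], [0.5375, -0.0553]] c [ 0.5541 -0.0408] len [np.float64(0.0331), np.float64(0.0276), np.float64(0.0339), np.float64(0.0271)] xdir [np.float64(4.0), np.float64(3.11)]
B [[0.5433, -0.1549], [0.576, -0.1535], [0.5768, -0.181], [0.5427, -0.1819]] c [ 0.5597 -0.1678] len [np.float64(0.0326), np.float64(0.0275), np.float64(0.0341), np.float64(0.027)] xdir [np.float64(2.38), np.float64(1.43)]
dist 0.12718187796204455 ang -87.47673977802087
hole B +y face at z.17 [ 0.55954212 -0.15531676  0.17      ]
(209, 0, 11, 30)
[0.38619069 0.18716845 0.045     ]
[0.37497791 0.11466132 0.045     ]
tip [0.44316269 0.15124465 0.045     ]
(155, 0, 18, 85)
[0.38619069 0.18716845 0.045     ]
[0.37497791 0.11466132 0.045     ]
tip [0.37068074 0.09856052 0.045     ]
```

```bash
python3 -m handwheel '[[0.05,0.039,-0.02,0,0],[0.05,0.039,-0.02,0,-0.1],[0.05,0.039,-0.02,0,0],[0.05,0.039,-0.02,0.02,0],[0.05,0.039,-0.02,0.025,0],[0.05,0.039,-0.02,0.025,0],[0.05,0.039,-0.02,0.025,0],[0.05,0.039,-0.02,0.025,0],[0.05,0.039,-0.02,0.025,0],[0.05,0.039,-0.02,0.02,0]]' && python3 -m handwheel '[[0.05,0,0,0,0],[0.05,0,0,0,0]]';python3 snap.py w2
cat > rod.py <<'E'
import sys,pickle,cv2,numpy as np
from h import *
n,z=sys.argv[1],float(sys.argv[2])
p,s=pickle.load(open(n+'.pkl','rb'));R=s['orientation'];T=s['tool_pos']
im=cv2.imread(f'pics/{n}.png');m=((im.min(2)>150)*255).astype(np.uint8)
uv0=proj(p,[*T[:2],z]);print('tcp-axis px at rod height',uv0)
P=[];out=[]
for y in range(0,470,15):
    x=np.where(m[y]>0)[0]
    if len(x)==0: continue
    for seg in np.split(x,np.where(np.diff(x)>2)[0]+1):
        if len(seg)>=8 and len(seg)<60: out.append((y,seg[0],seg[-1]));
        if 8<=len(seg)<60 and abs(seg.mean()-320)<90: P.append(R.T@(onz(p,seg.mean(),y,z)-T))
print(out)
P=np.array(P);print((P[:,:2]*1000).round(1).tolist());
E
python3 rod.py w2 .045
```

```text
time_s: 3.45
tool_pos: [0.4065, 0.3514, 0.259]
orientation: [[0.152, 0.988, -0.0], [0.988, -0.152, -0.0], [-0.0, -0.0, -1.0]]
force: [1.3, 0.5, -0.5]
opening: 0.547
gripper_force: 0.0
time_s: 3.65
tool_pos: [0.4069, 0.3508, 0.2597]
orientation: [[0.149, 0.989, -0.001], [0.989, -0.149, -0.001], [-0.001, -0.001, -1.0]]
force: [-0.5, -0.5, -0.6]
opening: 0.546
gripper_force: 0.0
3.65 [0.40687086 0.350773   0.2597161 ] [0.41716963 0.42612384 0.43004543]
tcp-axis px at rod height [321.88248116 209.73815542]
[(0, np.int64(17), np.int64(61)), (0, np.int64(621), np.int64(639)), (15, np.int64(15), np.int64(59)), (15, np.int64(618), np.int64(639)), (30, np.int64(13), np.int64(56)), (30, np.int64(616), np.int64(639)), (45, np.int64(10), np.int64(54)), (60, np.int64(8), np.int64(51)), (75, np.int64(11), np.int64(49)), (105, np.int64(319), np.int64(332)), (120, np.int64(319), np.int64(331)), (135, np.int64(319), np.int64(331)), (150, np.int64(320), np.int64(331)), (150, np.int64(488), np.int64(521)), (165, np.int64(320), np.int64(331)), (165, np.int64(388), np.int64(400)), (165, np.int64(509), np
[... 1221 characters left out ...]
.int64(331)), (330, np.int64(321), np.int64(330)), (345, np.int64(0), np.int64(58)), (345, np.int64(583), np.int64(639)), (360, np.int64(581), np.int64(639)), (375, np.int64(320), np.int64(330)), (390, np.int64(320), np.int64(330)), (405, np.int64(321), np.int64(330)), (420, np.int64(49), np.int64(72))]
[[96.7, 3.3], [83.6, 2.9], [70.4, 3.0], [56.8, 3.5], [43.0, 3.5], [43.0, 68.0], [29.0, 3.5], [28.9, 68.7], [14.6, 3.6], [14.6, 68.4], [-0.1, 3.6], [-0.1, 68.6], [-15.0, 3.7], [-15.0, 68.4], [-30.3, 3.7], [-30.3, 68.6], [-45.8, -17.4], [-45.8, 3.8], [-45.8, 18.6], [-45.8, 68.8], [-61.7, 3.8], [-78.0, 3.9], [-94.6, 3.9], [-111.6, 4.0], [-128.9, 4.0], [-183.3, 3.6], [-202.3, 3.7], [-221.7, 4.3]]
```

View pics/w2.png

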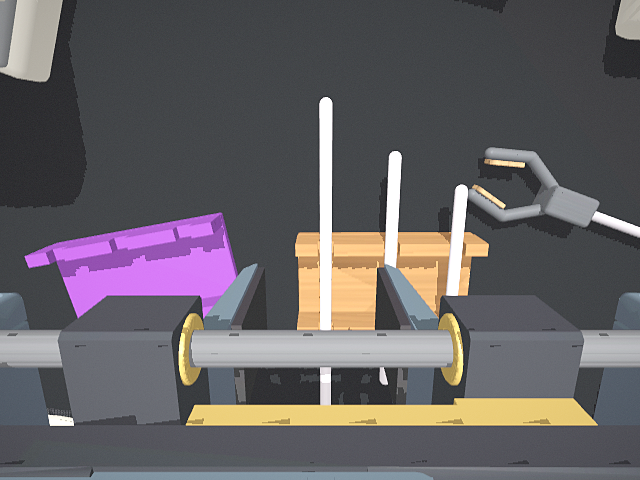

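The view shows the rod at column 326, with its tail tip at (326,98). The rack board edge is at row 233, about 23 mm from the grip axis. The rod lies 3.6 mm off along tool y, so I shift the tool and descend.

```bash
python3 -m handwheel '[[0.05,0.003,0.0036,0.02,0.03],[0.05,0,0,0.03,0],[0.05,0,0,0.035,0],[0.05,0,0,0.035,0],[0.05,0,0,0.035,0],[0.05,0,0,0.035,0],[0.05,0,0,0.025,0],[0.05,0,0,0.0185,0],[0.05,0,0,0,0],[0.05,0,0,0,0]]' && python3 snap.py w3 && python3 rod.py w3 .045|tail -1
```

```text
time_s: 4.7
tool_pos: [0.412, 0.353, 0.0275]
orientation: [[0.154, 0.988, 0.001], [0.988, -0.154, 0.0], [0.0, 0.001, -1.0]]
force: [-0.1, 0.2, -0.3]
opening: 0.547
gripper_force: 0.0
4.7 [0.41203943 0.35304768 0.02749873] [0.42251484 0.42811209 0.19791665]
[[99.1, -2.0], [94.2, -2.0], [89.2, -2.0], [84.1, -2.1], [78.9, -2.1], [73.7, -1.9], [68.3, -1.9], [62.8, -1.9], [57.2, -1.7], [51.5, -1.7], [45.7, -1.7], [39.8, -1.8], [33.7, -1.6], [27.5, -1.6], [21.2, -1.6], [14.8, -1.4], [8.2, -1.4], [1.5, -1.4], [-5.4, -1.4], [-27.0, -1.2], [-34.5, -1.0]]
```

```bash
python3 -m handwheel '[[0.05,0,-0.001,0,-0.06],[0.02,0,0,0.0008,0],[0.0,0,0,0,0],[0.0,0,0,0,0],[0.0,0,0,0,0],[0.0,0,0,0,0]]' 6 && python3 -m handwheel '[[0.0,0,0,0,0],[0.0,0,0,0,0],[0.0,0,0,0,0]]' 45 && python3 snap.py w4 && python3 rod.py w4 .045|tail -1
```

```text
time_s: 5.35
tool_pos: [0.41, 0.354, 0.0258]
orientation: [[0.146, 0.989, 0.0], [0.989, -0.146, 0.0], [0.0, 0.0, -1.0]]
force: [0.6, -0.4, -0.4]
opening: 0.143
gripper_force: 0.1
time_s: 5.65
tool_pos: [0.41, 0.3539, 0.0257]
orientation: [[0.147, 0.989, 0.0], [0.989, -0.147, 0.0], [0.0, 0.0, -1.0]]
force: [0.4, 1.1, 1.0]
opening: 0.12
gripper_force: 45.0
5.65 [0.40997289 0.3539433  0.02573959] [0.419963   0.42919104 0.19615259]
[[98.8, -1.3], [94.0, -1.3], [89.1, -1.3], [84.1, -1.3], [79.0, -1.3], [73.7, -1.3], [68.4, -1.3], [63.0, -1.2], [57.5, -1.2], [51.9, -1.4], [46.1, -1.4], [40.2, -1.4], [34.3, -1.2], [28.1, -1.2], [21.9, -1.2], [15.5, -1.2], [9.0, -1.2], [2.4, -1.2], [-4.4, -1.4], [-25.8, -1.2], [-33.2, -1.2]]
```

Gripped: the pads close on the rod at 45 N. Lifting exactly 125 mm puts the axis at bore height. Then I turn onto the bore line and move to about 100 mm before A.

```bash
python3 -m handwheel '[[0.0,0,0,-0.015,0],[0.0,0,0,-0.025,0],[0.0,0,0,-0.03,0],[0.0,0,0,-0.03,0],[0.0,0,0,-0.025,0],[0.0,0,0,0,-0.6],[0.0,0,0,0,-0.6],[0.0,0,0,0,-0.62],[0.0,0,0,0,0]]' && python3 -m handwheel '[[0.0,-0.007,0.02,0,0],[0.0,-0.007,0.02,0,0],[0.0,-0.007,0.022,0,0],[0.0,-0.007,0.022,0,0],[0.0,-0.007,0.022,0,0],[0.0,-0.005,0.02,0,0],[0.0,0,0,0,0],[0.0,0,0,0,0],[0.0,0,0,0,0]]' && python3 snap.py w5 && python3 rod.py w5 .17|tail -1
python3 - <<'E'
from plant import ctrl
import cv2,numpy as np
for n in("scene","top"):
    im=ctrl.grab_frame(n)[:,:,::-1]; cv2.imwrite(f"pics/{n}1.png",im)
a=cv2.imread('pics/scene1.png')[185:305,190:450];b=cv2.imread('pics/top1.png')[170:270,180:440]
cv2.imwrite('pics/crop3.png',cv2.vconcat([cv2.resize(a,(780,300),interpolation=cv2.INTER_CUBIC),cv2.resize(b,(780,300),interpolation=cv2.INTER_CUBIC)]))
E
```

```text
time_s: 6.6
tool_pos: [0.4098, 0.3538, 0.1507]
orientation: [[-0.045, 0.999, -0.0], [0.999, 0.045, -0.0], [-0.0, -0.0, -1.0]]
force: [-0.3, -0.4, -0.5]
opening: 0.123
gripper_force: 45.0
time_s: 7.5
tool_pos: [0.537, 0.3193, 0.1505]
orientation: [[-0.043, 0.999, -0.001], [0.999, 0.043, -0.0], [-0.0, -0.001, -1.0]]
force: [-0.5, 0.4, -1.6]
opening: 0.123
gripper_force: 45.0
7.5 [0.53704971 0.31933927 0.15053542] [0.53285094 0.39534218 0.32092598]
[[99.0, -1.2], [94.2, -1.4], [89.2, -1.2], [84.2, -1.2], [79.1, -1.3], [73.9, -29.0], [73.9, -1.3], [68.6, -30.0], [68.6, -1.3], [63.2, -31.0], [63.2, -1.1], [57.7, -32.0], [57.7, -1.1], [52.1, -33.3], [52.1, -0.7], [46.3, -34.4], [46.3, -1.1], [46.3, 14.5], [46.3, 18.3], [40.5, -35.5], [40.5, -1.3], [34.5, -1.1], [28.4, -1.1], [22.2, -1.1], [15.8, -1.1], [9.3, -1.1], [2.6, -1.1], [-4.1, -0.9], [-25.4, -1.1], [-32.9, -1.1]]
```

View pics/crop3.png

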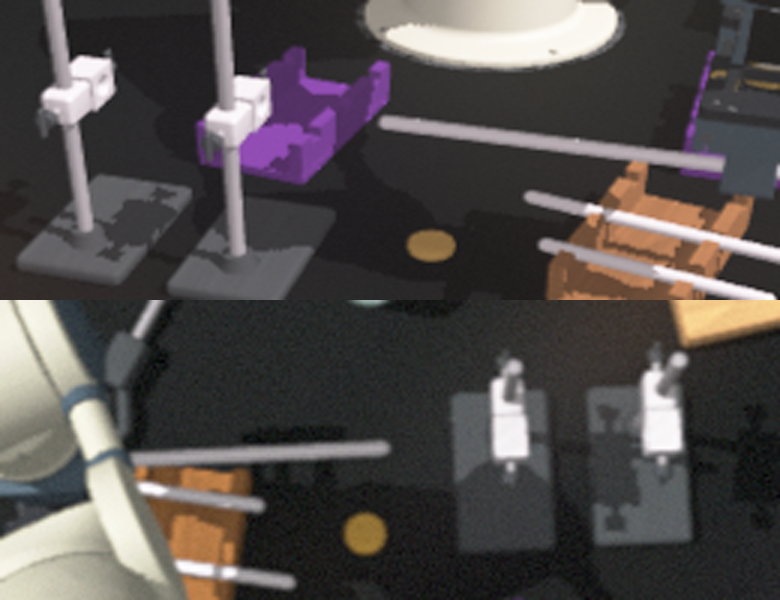

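The scene crop shows the rod level, with its tip at (382,122), pointing at boss A's hole. The top crop shows the tip at (387,449), with block A's front edge at y≈460 and its seam at y≈410. I'll measure the lateral and vertical offsets relative to the bores in both fixed cameras.

```bash
cat > rel.py <<'E'
import cv2,numpy as np,sys
from plant import ctrl
from h import *
p=ctrl.camera_params('top');im=cv2.imread(sys.argv[1]).astype(float).min(2)
# rod centre line: bright weighted centroid per column
c0,c1=int(sys.argv[2]),int(sys.argv[3]);P=[]
for u in range(c0,c1):
    col=im[215:232,u];w=np.clip(col-80,0,None)
    P.append(onz(p,u,215+(w*np.arange(len(w))).sum()/w.sum(),.17)[:2])
P=np.array(P);k=np.polyfit(P[:,1],P[:,0],1);print('rod angle',90-np.degrees(np.arctan(k[0])),'resid mm',1e3*np.std(P[:,0]-np.polyval(k,P[:,1])))
for n,us,v0 in(('A',(347,352),214),('B',(398,403),212)):
    prof=im[:,us[0]:us[1]].mean(1)
    print(n,prof[v0-20:v0+16].astype(int).tolist(),'rows from',v0-20)
    for y in (-.0408,-.1678)['AB'.index(n):][:1]: print('rod extrap x at',y,np.polyval(k,y))
E
python3 rel.py pics/top1.png 232 304
python3 - <<'E'
import cv2;im=cv2.imread('pics/top1.png').min(2)
print(im[214:228,232:310:6]);print(im[216,335:362],im[214,385:415])
E
```

```text
rod angle 92.8381183949308 resid mm 0.6298043806431861
A [154, 132, 137, 140, 138, 133, 128, 122, 120, 142, 196, 236, 240, 230, 221, 235, 239, 239, 239, 240, 240, 241, 242, 241, 241, 241, 243, 238, 182, 128, 135, 136, 127, 98, 86, 87] rows from 194
rod extrap x at -0.0408 0.5533162914026805
B [136, 157, 187, 190, 174, 155, 138, 126, 129, 157, 208, 242, 244, 234, 229, 242, 245, 245, 245, 245, 246, 246, 246, 246, 246, 246, 248, 242, 168, 118, 136, 138, 127, 100, 92, 88] rows from 192
rod extrap x at -0.1678 0.5596123245432337
[[ 36  34  37  39  40  30  15  18  20  18  19  37  38]
 [ 34  35  39  41  35   9  22  21  17  18  23  35  37]
 [ 38  30  36  41  39  18  16   6  24  24  25  52  64]
 [ 42  35  41  33  36  26  21  34  54  71  79  98 112]
 [ 37  29  37  45  46  69  73  83 108 132 138 139 148]
 [ 52  62  74  84  96 123 134 142 152 155 160 163 163]
 [ 96 115 132 144 147 153 158 161 166 165 159 153 150]
 [141 146 154 162 164 167 166 158 154 149 141 134 128]
 [163 168 167 162 156 153 144 134 129 112  91  82  75]
 [155 154 148 142 134 130 104  86  69  51  42  42  39]
 [137 130 107  94  77  75  52  29  36  14  28  38  41]
 [ 86  76  64  45  32  42  27  16  34  22  35  36  34]
 [ 50  41  58  45  40  38  36  14  40  25  31  36  39]
 [ 49  42  70  66  45  44  35  11  33  29  39  38  39]]
[ 92  90  93  92  93  90  86  77 104 176 232 241 244 244 243 240 240 242
 241 240 207 114  59  59  59  63  63] [ 71  67  67  62  69  81  86  92 118 187 232 241 245 247 247 247 246 246
 246 246 246 221 120  44  28  28  32  29  33  32]
```

```bash
python3 - <<'E'
from plant import ctrl
from h import *
p=ctrl.camera_params('top')
for n,u,f,s,l,r in(('A',349.5,221.95,208,343.8,355.3),('B',400.5,219.8,206,393.7,406.3)):
    F,S=onz(p,u,f,.187),onz(p,u,s,.187);print(n,F.round(4),S.round(4),'centre from front',F[0]+.017,'from seam',S[0]-.017, 'y edges',onz(p,l,f-6,.187)[1],onz(p,r,f-6,.187)[1])
import cv2
im=cv2.imread('pics/scene1.png');cv2.imwrite('pics/crop4.png',cv2.resize(im[205:245,250:350],(800,320),interpolation=cv2.INTER_CUBIC))
q=ctrl.camera_params('scene')
for X in([.5532,-.0278,.17],[.5532,-.0408,.187],[.5537,.06,.17],[.5365,-.0278,.187],[.5705,-.0278,.187],[.5705,-.0278,.153],[.5365,-.0278,.153]): print(X,proj(q,X).round(2),((proj(q,X)-[250,205]+.5)*8-.5).round(0))
E
```

```text
A [ 0.5371 -0.0407  0.187 ] [ 0.5723 -0.0409  0.187 ] centre from front 0.5540699682724969 from seam 0.5552756583660328 y edges -0.026607449156863996 -0.055211488241500434
B [ 0.5423 -0.1675  0.187 ] [ 0.5772 -0.168   0.187 ] centre from front 0.5593426911855682 from seam 0.5601976258338836 y edges -0.15079994447169168 -0.18215136965434844
[0.5532, -0.0278, 0.17] [278.4  227.01] [231. 180.]
[0.5532, -0.0408, 0.187] [272.61 219.31] [184. 118.]
[0.5537, 0.06, 0.17] [316.23 234.02] [533. 236.]
[0.5365, -0.0278, 0.187] [281.04 216.71] [252.  97.]
[0.5705, -0.0278, 0.187] [275.   224.08] [204. 156.]
[0.5705, -0.0278, 0.153] [275.64 237.53] [209. 264.]
[0.5365, -0.0278, 0.153] [281.56 229.95] [256. 203.]
```

View pics/crop4.png

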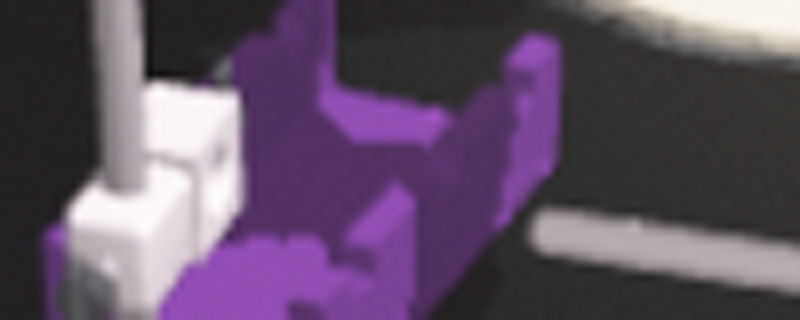

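The offsets say bore A is about 1.2 mm to +tool y of the rod line. In height the rod agrees with the centre of the face, (220,180) in the crop. I correct by 1.2 mm and approach, then enter slowly while watching force.

```bash
python3 -m handwheel '[[0.0,-0.02,0.0012,0,0],[0.0,-0.02,0,0,0],[0.0,-0.02,0,0,0],[0.0,-0.014,0,0,0],[0.0,0,0,0,0],[0.0,0,0,0,0]]' && python3 -m handwheel '[[0.0,-0.004,0,0,0],[0.0,-0.004,0,0,0],[0.0,-0.004,0,0,0],[0.0,-0.004,0,0,0],[0.0,-0.004,0,0,0],[0.0,0,0,0,0]]'
python3 - <<'E'
from plant import ctrl
import cv2
for n in("scene","top"): cv2.imwrite(f"pics/{n}2.png",ctrl.grab_frame(n)[:,:,::-1])
s=ctrl.sense();print(s['force'],s['wrist_torque'])
a=cv2.imread('pics/scene2.png')[200:250,240:340];b=cv2.imread('pics/top2.png')[195:245,300:400]
cv2.imwrite('pics/crop5.png',cv2.vconcat([cv2.resize(a,(600,300),interpolation=cv2.INTER_CUBIC),cv2.resize(b,(600,300),interpolation=cv2.INTER_CUBIC)]))
E
```

```text
time_s: 8.25
tool_pos: [0.542, 0.2458, 0.1509]
orientation: [[-0.043, 0.999, 0.0], [0.999, 0.043, 0.0], [0.0, 0.0, -1.0]]
force: [-0.5, -0.2, -1.4]
opening: 0.116
gripper_force: 45.0
time_s: 8.85
tool_pos: [0.5429, 0.225, 0.1508]
orientation: [[-0.043, 0.999, -0.0], [0.999, 0.043, -0.0], [-0.0, -0.0, -1.0]]
force: [0.7, 0.7, -1.4]
opening: 0.118
gripper_force: 45.0
[-0.1894308   0.27605395 -1.43468262] [ 0.06867472 -0.0862017   0.0294455 ]
```

View pics/crop5.png

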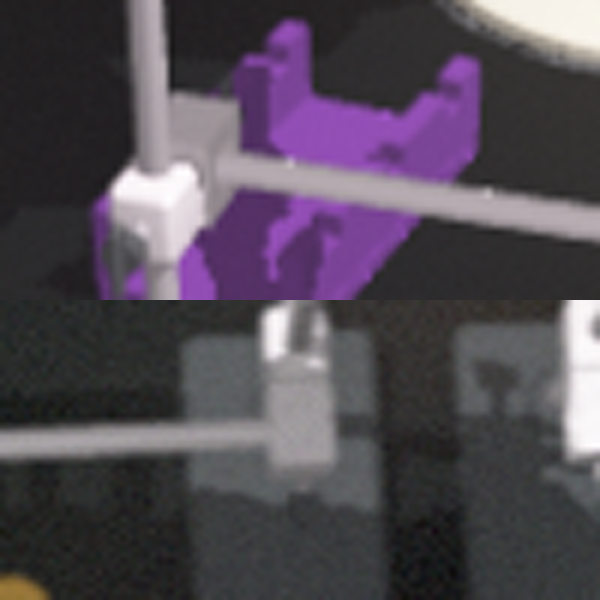

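The tip meets A's face inside the hole area: scene crop (222,168), top crop (270,433). There's no contact force. I go on slowly.

```bash
python3 -m handwheel '[[0.0,-0.002,0,0,0],[0.0,-0.002,0,0,0],[0.0,-0.002,0,0,0],[0.0,0,0,0,0]]'; python3 -m handwheel '[[0.0,-0.003,0,0,0],[0.0,-0.003,0,0,0],[0.0,-0.003,0,0,0],[0.0,0,0,0,0]]'; python3 - <<'E'
from plant import ctrl
s=ctrl.sense();print(s['force'],s['wrist_torque'])
E
sed -i 's/\[215:232,u\]/[212:230,u]/;s/,215+(w/,212+(w/' rel.py; python3 rel.py pics/top2.png 270 338
```

```text
time_s: 9.35
tool_pos: [0.5431, 0.2193, 0.1507]
orientation: [[-0.043, 0.999, -0.0], [0.999, 0.043, -0.0], [-0.0, -0.0, -1.0]]
force: [0.7, 1.2, -0.9]
opening: 0.122
gripper_force: 45.0
time_s: 9.75
tool_pos: [0.5435, 0.2101, 0.1508]
orientation: [[-0.043, 0.999, -0.0], [0.999, 0.043, -0.0], [-0.0, -0.0, -1.0]]
force: [0.5, -0.3, -1.5]
opening: 0.12
gripper_force: 45.0
[ 0.54471981 -0.25890953 -1.49153932] [-0.02342765 -0.15801875  0.04593777]
rod angle 92.33126826684327 resid mm 0.39669982688092675
A [155, 132, 136, 141, 139, 133, 130, 124, 122, 137, 156, 162, 154, 145, 141, 150, 150, 152, 149, 152, 153, 155, 155, 154, 153, 153, 153, 150, 131, 111, 105, 97, 94, 73, 61, 56] rows from 194
rod extrap x at -0.0408 0.5534621810481914
B [136, 158, 190, 191, 176, 158, 138, 129, 128, 158, 211, 242, 244, 235, 229, 243, 246, 245, 245, 246, 246, 247, 247, 246, 246, 247, 248, 244, 169, 119, 135, 140, 128, 100, 91, 90] rows from 192
rod extrap x at -0.1678 0.558632449545165
```

Tip is about 22 mm past A's face with no force, so it's in the hole. I carry on to just short of B.

```bash
python3 -m handwheel '[[0.0,-0.008,0,0,0],[0.0,-0.01,0,0,0],[0.0,-0.01,0,0,0],[0.0,-0.01,0,0,0],[0.0,0,0,0,0]]'; python3 -m handwheel '[[0.0,-0.01,0,0,0],[0.0,-0.012,0,0,0],[0.0,-0.012,0,0,0],[0.0,-0.012,0,0,0],[0.0,-0.008,0,0,0],[0.0,0,0,0,0],[0.0,0,0,0,0]]'
python3 - <<'E'
from plant import ctrl
import cv2,numpy as np
for n in("scene","top"): cv2.imwrite(f"pics/{n}3.png",ctrl.grab_frame(n)[:,:,::-1])
S=ctrl.sense();print(S['force'],S['wrist_torque'])
a=cv2.imread('pics/scene3.png')[185:260,190:340];b=cv2.imread('pics/top3.png')[190:240,320:420]
cv2.imwrite('pics/crop6.png',cv2.vconcat([cv2.resize(a,(600,300),interpolation=cv2.INTER_CUBIC),cv2.resize(b,(600,300),interpolation=cv2.INTER_CUBIC)]))
E
python3 rel.py pics/top3.png 280 338|grep rod;python3 rel.py pics/top3.png 360 384|grep rod
```

```text
time_s: 10.25
tool_pos: [0.5452, 0.1711, 0.1508]
orientation: [[-0.042, 0.999, -0.0], [0.999, 0.042, -0.0], [-0.0, -0.0, -1.0]]
force: [-0.5, 1.0, -1.2]
opening: 0.121
gripper_force: 45.0
time_s: 10.95
tool_pos: [0.5476, 0.1186, 0.1508]
orientation: [[-0.043, 0.999, 0.0], [0.999, 0.043, 0.0], [0.0, 0.0, -1.0]]
force: [0.2, 0.1, -1.0]
opening: 0.12
gripper_force: 45.0
[-0.08251103  0.40677812 -1.05962015] [ 0.09336736 -0.12708746 -0.01514622]
rod angle 88.51842765607114 resid mm 4.130440132250305
rod extrap x at -0.0408 0.5484936063883469
rod extrap x at -0.1678 0.5452088681700676
rod angle 95.10143234539548 resid mm 1.1093099130807729
rod extrap x at -0.0408 0.5513321021370631
rod extrap x at -0.1678 0.5626697503642691
```

View pics/crop6.png

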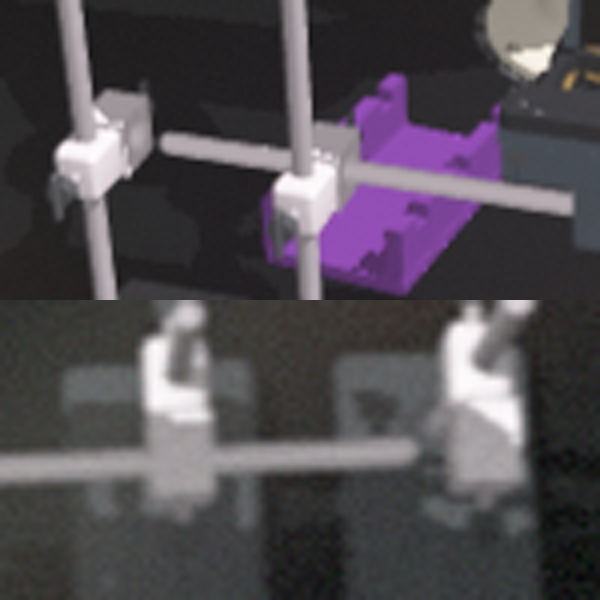

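The rod has passed A. Its tip is at (165,142) in the scene crop and (415,450) in the top crop, about 13 mm short of B and in line with it. I enter B slowly.

```bash
python3 -m handwheel '[[0.0,-0.004,0,0,0],[0.0,-0.003,0,0,0],[0.0,-0.003,0,0,0],[0.0,-0.002,0,0,0],[0.0,-0.002,0,0,0],[0.0,0,0,0,0]]'|grep -E 'force|pos'; python3 -m handwheel '[[0.0,-0.002,0,0,0],[0.0,-0.002,0,0,0],[0.0,-0.002,0,0,0],[0.0,0,0,0,0]]'|grep -E 'force|pos';python3 -c "
from plant import ctrl
print(ctrl.sense()['wrist_torque'])"
```

```text
tool_pos: [0.5481, 0.1044, 0.1508]
force: [1.0, 0.6, -1.2]
gripper_force: 45.0
tool_pos: [0.5484, 0.0985, 0.1508]
force: [0.6, 0.6, -0.9]
gripper_force: 45.0
[ 0.09092646 -0.06153054  0.01901636]
```

```bash
python3 -m handwheel '[[0.0,-0.003,0,0,0],[0.0,-0.003,0,0,0],[0.0,-0.004,0,0,0],[0.0,0,0,0,0]]'|grep -E 'force|pos'; python3 -m handwheel '[[0.0,-0.006,0,0,0],[0.0,-0.008,0,0,0],[0.0,-0.008,0,0,0],[0.0,-0.008,0,0,0],[0.0,-0.008,0,0,0],[0.0,-0.006,0,0,0],[0.0,0,0,0,0],[0.0,0,0,0,0],[0.0,0,0,0,0]]'
python3 snap.py w6;python3 rod.py w6 .17|tail -1; python3 - <<'E'
from plant import ctrl
import cv2,numpy as np
for n in("scene","top"): cv2.imwrite(f"pics/{n}4.png",ctrl.grab_frame(n)[:,:,::-1])
S=ctrl.sense();print(S['force'],S['wrist_torque'],S['time_s'])
a=cv2.imread('pics/scene4.png')[160:310,140:440];b=cv2.imread('pics/top4.png')[170:270,270:470]
cv2.imwrite('pics/crop7.png',cv2.vconcat([cv2.resize(a,(600,300),interpolation=cv2.INTER_CUBIC),cv2.resize(b,(600,300),interpolation=cv2.INTER_CUBIC)]))
E
```

```text
tool_pos: [0.5488, 0.0882, 0.1508]
force: [-0.3, 0.3, -0.9]
gripper_force: 45.0
time_s: 13.35
tool_pos: [0.5507, 0.045, 0.1507]
orientation: [[-0.044, 0.999, 0.0], [0.999, 0.044, 0.0], [0.0, 0.0, -1.0]]
force: [0.7, -0.2, -0.7]
opening: 0.124
gripper_force: 45.0
13.35 [0.55068927 0.04499535 0.15074918] [0.5462993  0.12094475 0.32114999]
[[117.5, -14.4], [113.0, -15.2], [108.4, -15.7], [99.0, -1.3], [94.2, -1.3], [89.3, -1.3], [84.2, -1.3], [79.1, -1.3], [73.9, -1.3], [68.6, -1.1], [63.2, -1.1], [57.7, -1.1], [52.0, -1.3], [46.3, -1.3], [40.4, -1.3], [34.4, -1.1], [28.3, -1.1], [22.1, -1.1], [15.7, -1.1], [9.2, -1.1], [2.5, -1.1], [-25.6, -1.1], [-33.0, -1.1]]
[ 0.31028684 -0.31787658 -0.14127053] [ 0.08210996 -0.11149165 -0.00547335] 13.5
```

View pics/crop7.png

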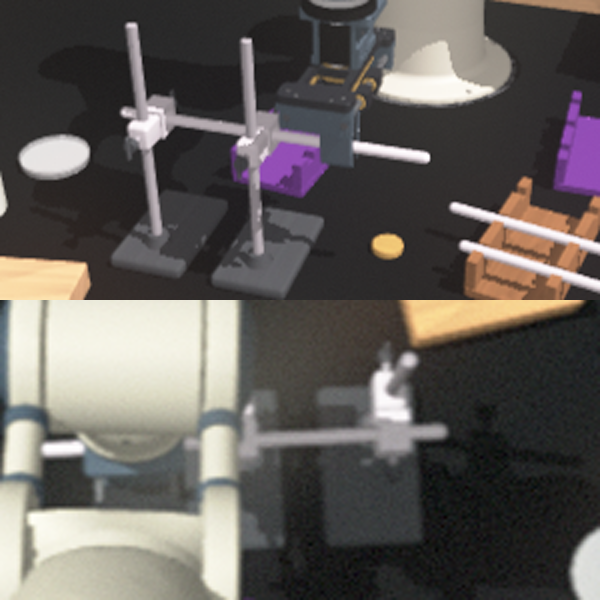

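The rod goes through both bores. Its tip is past B at (446,432) in the top crop, against B's far face at x≈411, which is about 30 mm or more. The gripper is clear of A, there's no contact force, and the rod hasn't slipped in the grip. Handing in.

```bash
python3 -c "
from plant import ctrl
print(ctrl.sign_off())"
```

```text
the job is handed in; nothing more can be done
None
```

The longest rod now bridges both boss heads, passed through A and then B, sticking out about 30 mm past B and well past A; it is still gripped at 45 N with the gripper clear of the stands, and the job was handed in at about 13.5 s.

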